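# Hang the slide basket to drain and snap the lid onto the staining dish

## Task

Lift the slide basket out of the green staining dish and hang it by the peak of its wire handle on the hook of the drain stand, keeping it upright on the way. Then put the white lid on the empty dish and press it down until it sits level on the rim with both black end catches snapped over it. Do not shift or knock over the other things on the bench.

Things in the scene. Friction and masses are not known exactly. Their poses are not given: they have to be found in the camera images.
- dish: Green plastic staining dish, an open trough fixed to the bench: 58 mm (own x) by 112 mm (own y), rim 52 mm above the bench, walls 4 mm (mouth 50 x 104 mm), floor 5 mm thick. Origin at the centre of its underside on the bench, z up. A black sprung catch stands at the middle of each short end, reaching to 65 mm from the centre along y and 66 mm above the bench.
- dish_mouth (a point): Centre of the dish's mouth, in the plane of the rim, 52 mm above the bench; axes as the dish. A lid laid on the dish stops on the ramps of the two catches, about 11 mm above the rim; pushed straight down near its centre with 8 to 15 N it spreads both catches, which snap back over its top once it is down on the rim.
- catch_a (a joint): Angle of the catch at the dish's +y end, rad: 0 = sprung home, upright; grows as it is pushed outwards, about 0.08 while a lid passes. 22 mm wide along x. Its nose points inwards, tip 52 mm from the dish's centre; flat underside of the nose 56.6 mm above the bench; above the tip a ramp leans outwards and up.
- catch_b (a joint): The same for the catch at the dish's -y end.
- lid: White plastic lid of the dish, loose, right way up on the bench, about 70 g: flat plate 64 mm (own x) by 111 mm (own y), 4 mm thick, with a tapered locating lip 12 mm deep under it (47 x 101 mm at the plate, 2.5 mm less on each side at its foot). Origin at the centre of the lip's underside, z up: the plate is 12 to 16 mm above it. Fits either way round.
- lid_top (a point): Centre of the lid's flat top (thin grey ring, 26 mm across), 16 mm above the lid's origin. Seated, it is 56 mm above the bench (lid origin 40 mm above the dish's origin). The plate overhangs the dish 3 mm on each long side, so fingers that hold it by its long edges pass outside the dish's walls.
- basket: Slide basket, loose, about 0.15 kg, standing in the dish on its floor: two white end plates 40 mm wide (own x), 34 mm high, wire rails between them, glass slides fixed in it; 95 mm long (own y) over all. Origin at the centre of its underside, z up. A rigid bail of 5 mm steel wire rises from both ends, in the plane x = 0, like a gable. Same either way round.
- basket_bail (a point): Centre of the bail wire at its peak, 92 mm above the basket's origin: the place to hang it by. The opening under the peak is about 55 mm high.
- basket_grip (a point): Centre of the top face of the blue plastic grip tab on the bail's peak, 127.5 mm above the basket's origin. The tab is 9 mm thick (own x), 26 mm wide (own y) and 33 mm high (94.5 to 127.5 mm above the origin).
- stand: Drain stand, fixed: white drip tray 112 mm (own x) by 100 mm (own y), rim 10 mm high; at its back (own x = +44 mm) a steel post that bends over at 150 mm into a hook of 6 mm round wire. The hook runs towards own -x in the plane y = 0, level at z = 146 mm up to x = 0, dips to a trough (wire centre x = -20, z = 140 mm) and turns up to a free tip. Origin: centre of the tray's underside.
- hook_seat (a point): Where the centre of the bail's peak rests in the hook's trough: stand frame x = -20, y = 0, z = 146 mm; axes as the stand. The basket then hangs with its origin 54 mm above the bench and its own y across the hook (along the stand's y, either way round). Nothing stands above the hook.
- hook_tip (a point): Top of the hook's upturned free end: stand frame x = -34, y = 0, z = 159 mm. The bail has to pass over it from the stand's -x side, the hook entering the opening under the peak, and then go down into the trough.
- bottle_amber: Bystander, loose: amber glass bottle with a black cap, 48 mm across, 92 mm tall; origin at the centre of its underside.
- bottle_white: Bystander, loose: white plastic bottle with a white cap, 52 mm across, 88 mm tall; origin at the centre of its underside.
- tape_blue: Bystander, loose: roll of blue tape lying flat, 54 mm across, 19 mm high; origin at the centre of its underside.
- beaker: Bystander, loose: clear glass beaker, 54 mm across, 69 mm tall; origin at the centre of its underside.
- timer: Bystander, loose: white bench timer lying flat, 64 x 66 x 18 mm; origin at the centre of its underside.
- pipette_1000: Bystander, loose: white and blue hand pipette lying down, 250 x 46 x 26 mm, long axis along its own x; origin at the centre of its underside.
- marker_red: Bystander, loose: white marker pen with a red cap lying down, 121 x 12 x 13 mm, long axis along its own x; origin at the centre of its underside.
- slide_box: Bystander, loose: red carton of glass slides standing on the bench, 32 mm (own x) by 83 mm (own y), 60 mm tall; origin at the centre of its underside.

How it is judged:
On the way, in this order (a step that is already met when the one before it is completed fails the run):
1. the basket hangs by the peak of its bail in the hook's trough, let go (distance between basket_bail and hook_seat below 0.008 m and angle between basket's own z axis and vertical below 0.2 rad and contact force between basket and stand above 0.4 N and contact force between basket and the fingers below 0.05 N), for 0.3 s.
2. the lid is down level on the dish's rim with both catches home over it, while the basket hangs (z of lid in the frame of dish between 0.0382 and 0.0415 m and horizontal distance between lid and dish below 0.005 m and angle between lid's own z axis and vertical below 0.02 rad and value of joint each of catch_a, catch_b below 0.03 rad), for 0.2 s.
At the end, for the whole second after the job is handed in: Basket hung, released: bail peak within 8 mm of the hook seat, tilt < 0.2 rad, speed < 0.06 m/s. Lid at rest on the rim: origin 38.2-41.5 mm above the dish's (40 = fully down), within 5 mm of its centre, tilt < 0.02 rad; both catches home (< 0.03 rad) (all of step 1 and all of step 2 and linear speed of basket below 0.06 m/s and linear speed of lid below 0.02 m/s); the robot touches nothing.
It fails at once if the basket is tipped by more than 0.6 rad (angle between basket's own z axis and vertical above 0.6 rad).
It fails at once if a bystander is moved by more than 25 mm or tipped over (distance of any of bottle_amber, bottle_white, tape_blue, beaker, timer, pipette_1000, marker_red, slide_box from where it was at the start of the episode above 0.025 m or angle between any of bottle_amber, bottle_white, beaker's own z axis and vertical above 0.5 rad).
It also fails if it takes over 69 s, if anything falls off the work surface, if the arm or the gripper's body presses on something with over 40 N, if the wrist force passes 120 N, or if a joint passes its speed limit or range.

## Robot

A 6-joint arm with a two-finger parallel gripper is mounted at the origin on a cart in front of the work surface, level with it; the furniture and walls round the work are solid. World frame = base frame: x ahead of the robot, y to its left, z up, the work surface at z = 0. Lengths are in m, angles in rad, forces in N, time in s.
With the tool pointing down it reaches from about 0.325 to 0.9 m from the base axis. Payload 6.1 kg.
Tool frame: the origin (TCP) lies on the front face of the gripper's body, between the roots of the fingers; the fingertips stand 70 mm ahead of it and the grasp point (between the pads) lies 51 mm ahead of it; z points along the fingers, y is the line along which they close (so a half turn about z gives the same grasp; the last joint's range is limited). The gripper opens to 87 mm and grips with 3 to 60 N. Pads are 19 mm wide; open, the fingers measure 117 mm over their backs; the gripper's body (75 mm by 190 mm) begins 51 mm behind the grasp point.
Start: joints at [-1.28, 0.22, 1.526, -0, 1.395, -0.126], TCP at [0.253, -0.571, 0.292] pointing down, gripper open.
Joint ranges: [-2.98, 2.98], [-0.91, 2.08], [0.09, 2.57], [-1.24, 4.39], [0.2, 2.65], [-2.68, 2.68]. Speed limits (rad/s): [2.57, 2.57, 3.01, 3.14, 3.14, 3.14].

## Interface

Orientations are given as [roll, pitch, yaw] about the fixed x, y, z axes, in that order (R = Rz(yaw) Ry(pitch) Rx(roll)).
In Python, from cell import ctrl, viewer gives the robot as it stands (ctrl), with the cameras (viewer).
- The arm moves only by the tool creep_tool, called after ">>>" as name(argument=value, ...), one argument or row to a line, values as JSON. Schema: {"type":"object","properties":{"ticks":{"type":"object","properties":{"deltas":{"type":"array","items":{"type":"array","items":{"type":"number"},"minItems":6,"maxItems":6},"minItems":1,"maxItems":8}},"additionalProperties":false,"required":["deltas"]},"finger_gap":{"type":"number"},"squeeze":{"type":"number"},"only":{"type":"string"},"quiet":{"type":"boolean"},"lines":{"type":"string"}},"required":["ticks"],"additionalProperties":false}. ticks is an object whose key "deltas" holds a list of rows, 1 to 8 of them, each of 6 numbers: dx, dy, dz in parts of the range, where 1.0 means 0.75 m, then a rotation vector rx, ry, rz in a scale on which 1.0 is 360 degrees; each row shifts and turns the commanded pose from where the row before left it, along the tool's axes as they then stand; what a row does not reach is not made up. A row lasts 1/12 s, in which the tool goes at most 0.0417 m and 0.125 rad, less where a joint would pass 70% of its speed; a pose out of reach is approached as far as the arm can. finger_gap is the finger opening in m, set as the call begins (left out keeps the last). The fingers move at their own pace and stop on an object; squeeze is the grip in N (left out, the last holds). Time passes only in rows, so rows that do not move let the fingers close. The tool returns the time, the measured TCP pose, the force, the opening and the grip force at its end. only (a regular expression) keeps the lines of the reply that match it, lines (a string "A,B") keeps lines A to B, and quiet returns only ok. Shift and turn numbers lie between -1 and 1, and a call with a number outside is refused. Input that does not fit is refused with a message, and nothing moves.
- ctrl.get_obs(): the state, without advancing time (a new reading comes with each control period).
- viewer.grab_frame(name): name is "scene" or "top" or "wrist"; returns the picture (420x560x3 uint8, red, green, blue); there is no depth.
- viewer.calibration(name): a dict with "fx", "fy", "cx", "cy" (pixels), "k1" (the pictures are not rectified: a ray, as slopes to the right and down, at radius r is drawn at 1 + k1 r^2 times it, then the intrinsics apply), "rvec" (rotation vector, rad) and "tvec" (3), from world to camera coordinates, as OpenCV has them. Camera axes: x right, y down, z forward; pixel columns grow to the right and rows downward; lengths in m; the calibration is good to about 2 mm. A picture is of the moment at which its call begins: read the wrist's pose just before it. calibration takes no time and is no camera call; for the wrist camera it gives the pose at the moment of the call.
- ctrl.sign_off(): hands the job in; it is judged then, once.
The state is a dict: "clock": time; "joint_pos": joint angles; "qvel": joint speeds; "joint_torque": joint torques, N m; "tcp_pos": TCP position; "ee_rot": TCP orientation; "wrist_force": force on the tool from outside, world axes, zero at the start; "torque": the same for the moment, N m; "finger_gap": finger opening in m; "grasp_force": force on a finger pad.
Only numpy, scipy, OpenCV 4.12 (cv2) and the standard library are available. Lean on these libraries where they do the work, as an engineer would, in place of code of your own. Each camera call takes 0.05 s, during which the arm holds its last target. There are 200 camera calls.

## Working session

There is one attempt and no reset: what is moved stays moved. The work goes in short steps, Python scripts to look and compute and a tool call to move; the robot and the scene stay as the last step left them, time stands still between calls to the robot, and variables do not carry over. Pictures are saved under pics/ and viewed, at most 11 in all, crops included, and the job is handed in when it is done.

```bash
ls; mkdir -p pics
```

Create h.py:
```python
import numpy as np, cv2
from cell import ctrl, viewer
from scipy.spatial.transform import Rotation as R
def grab(n,f=None):
    c=viewer.calibration(n); im=viewer.grab_frame(n)
    if f: cv2.imwrite('pics/'+f,im[:,:,::-1])
    return im,c
def ray(c,u,v):
    K=np.array([[c['fx'],0,c['cx']],[0,c['fy'],c['cy']],[0,0,1.]])
    p=cv2.undistortPoints(np.array([[[u,v]]],float),K,np.array([c['k1'],0,0,0,0.]))[0,0]
    Rm=cv2.Rodrigues(np.array(c['rvec'],float))[0]
    o=-Rm.T@np.array(c['tvec'],float).ravel(); d=Rm.T@np.array([p[0],p[1],1]); return o,d/np.linalg.norm(d)
def plane(c,u,v,z):
    o,d=ray(c,u,v); return o+d*(z-o[2])/d[2]
def tri(*rs):
    A=sum(np.eye(3)-np.outer(d,d) for o,d in rs); b=sum((np.eye(3)-np.outer(d,d))@o for o,d in rs)
    p=np.linalg.solve(A,b); return p,[round(float(np.linalg.norm(np.cross(p-o,d))),4) for o,d in rs]
def proj(c,p):
    K=np.array([[c['fx'],0,c['cx']],[0,c['fy'],c['cy']],[0,0,1.]])
    return cv2.projectPoints(np.array([p],float),np.array(c['rvec'],float),np.array(c['tvec'],float),K,np.array([c['k1'],0,0,0,0.]))[0].ravel()
```

Run:
```python
from h import *
np.set_printoptions(precision=4,suppress=True)
ims=[]
for n in ('scene','top'):
    im,c=grab(n,n+'0.png'); print(n,c, ray(c,280,210)); 
print(ctrl.get_obs())
```

```text
cell.py
pics
scene {'fx': 515.9519841274561, 'fy': 515.9519841274561, 'cx': 284.61791149477517, 'cy': 210.80849133329724, 'k1': -0.10595082611736892, 'rvec': array([ 0.5817, -2.6191,  1.2063]), 'tvec': array([0.4842, 0.1944, 1.1468])} (array([0.1021, 0.8777, 0.8982]), array([ 0.3459, -0.6807, -0.6457]))
top {'fx': 509.8116610745021, 'fy': 509.8116610745021, 'cx': 279.8085939984539, 'cy': 211.13334470130852, 'k1': -0.03335864610203046, 'rvec': array([ 2.1594, -2.211 ,  0.1031]), 'tvec': array([0.033 , 0.5237, 1.3921])} (array([0.4088, 0.0393, 1.4299]), array([ 0.084 , -0.0136, -0.9964]))
{'clock': 0.1, 'joint_pos': array([-1.2801,  0.2212,  1.5275, -0.    ,  1.3947, -0.1261]), 'qvel': array([-0.0001, -0.0019, -0.0031,  0.0005, -0.001 , -0.0001]), 'joint_torque': array([  0.0012, -49.5944, -38.852 ,   0.0702,   0.0514,  -0.    ]), 'tcp_pos': array([ 0.2529, -0.5711,  0.2912]), 'ee_rot': array([-3.1398, -0.0002,  0.4168]), 'wrist_force': array([ 0.2939, -0.327 ,  0.2626]), 'torque': array([-0.0101, -0.0054,  0.0265]), 'grasp_force': 0.0, 'finger_gap': 0.08697108982712078}
```

View pics/scene0.png

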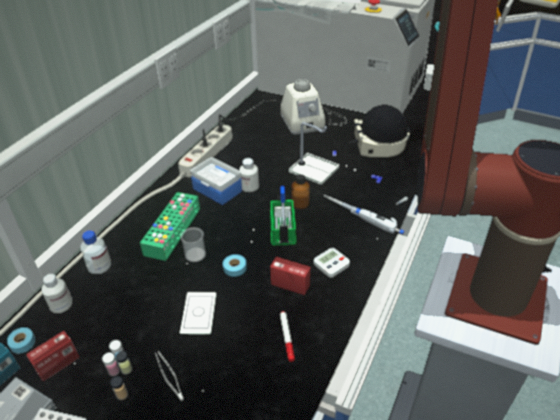

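View pics/top0.png

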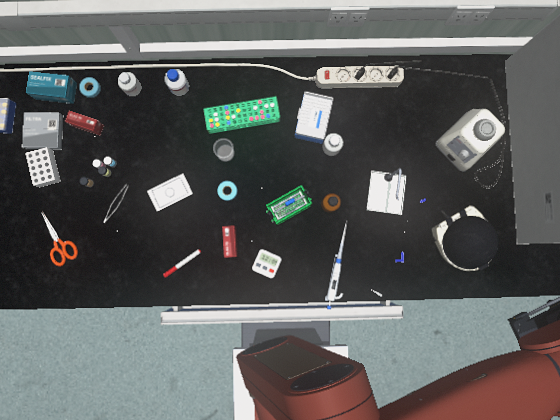

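The top view shows the lid at (170,192), the dish with the basket at (289,204) and the stand at (387,191). In the scene view they are at (199,312), (283,222) and (314,168). I'll take rough positions from these, then refine with the wrist camera.

Create m.py:
```python
from h import *
np.set_printoptions(precision=4,suppress=True)
def comp(m,u,v,r=25):
    n,l,s,ce=cv2.connectedComponentsWithStats(m.astype(np.uint8))
    k=[i for i in range(1,n) if s[i,4]>8]; i=min(k,key=lambda i:np.hypot(*(ce[i]-[u,v])))
    return l==i
def rectpl(c,mask,z):
    ys,xs=np.nonzero(mask); P=np.array([plane(c,x,y,z)[:2] for x,y in zip(xs,ys)],np.float32)
    return cv2.minAreaRect(P*1000)
```

Run:
```python
from m import *
for n,(lu,lv),(gu,gv),(bu,bv),(su,sv) in (('top',(170,192),(289,204),(289,204),(387,191)),('scene',(199,312),(283,222),(283,190),(314,168))):
    im=cv2.imread(f'pics/{n}0.png'); c=viewer.calibration(n); h=cv2.cvtColor(im,cv2.COLOR_BGR2HSV)
    H,S,V=cv2.split(h)
    w=(S<50)&(V>140)
    m=comp(cv2.morphologyEx(w.astype(np.uint8),cv2.MORPH_CLOSE,np.ones((5,5))),lu,lv); print(n,'lid',rectpl(c,m,.016),m.sum())
    g=(H>50)&(H<80)&(S>100)&(V>60); g=cv2.morphologyEx(g.astype(np.uint8),cv2.MORPH_CLOSE,np.ones((5,5))); m=comp(g,gu,gv); print('dish',rectpl(c,m,.052),m.sum())
    m=comp(w,su,sv); print('tray',rectpl(c,m,.01),m.sum())
    b=(H>95)&(H<125)&(S>110)&(V>50); n2,l,s,ce=cv2.connectedComponentsWithStats(b.astype(np.uint8))
    for i in range(1,n2):
        if np.hypot(*(ce[i]-[bu,bv]))<30: print('blue',s[i],ce[i],plane(c,*ce[i],.125))
    print('hooktip?')
t=cv2.imread('pics/top0.png')[150:250,240:430]; s=cv2.imread('pics/scene0.png')[110:260,220:410]
cv2.imwrite('pics/z.png',np.vstack([cv2.resize(t,(560,295),interpolation=2)[:, :],cv2.resize(s,(560,442),interpolation=2)])[:600] if 0 else np.hstack([cv2.resize(t[:, :],None,fx=2,fy=2),cv2.resize(s,None,fx=2,fy=2)[:200]]))
```

```text
top lid ((585.442138671875, 326.963623046875), (64.49913024902344, 111.9449691772461), 25.615434646606445) 941
dish ((538.2949829101562, -2.7556076049804688), (64.78160095214844, 125.50657653808594), 28.177406311035156) 805
tray ((578.9136962890625, -280.9458923339844), (100.20085144042969, 127.57936096191406), 80.87895965576172) 1360
blue [285 198  10   8  44] [289.6818 201.4545] [ 0.5402 -0.004   0.125 ]
hooktip?
scene lid ((587.7520141601562, 328.35394287109375), (66.5379409790039, 112.55500793457031), 25.420440673828125) 1273
dish ((530.8861694335938, 19.932395935058594), (63.68083572387695, 170.64218139648438), 26.709875106811523) 755
tray ((572.4998779296875, -275.6493835449219), (108.74189758300781, 116.2654800415039), 80.84779357910156) 803
blue [279 185   7  18 102] [282.3333 192.9706] [0.5389 0.003  0.125 ]
hooktip?
```

Add to m.py:
```python
def delta(target,yaw=None):
    o=ctrl.get_obs(); Rt=R.from_euler('xyz',o['ee_rot']); d=Rt.inv().apply(np.array(target)-o['tcp_pos'])
    print('clock',o['clock'],'pos',o['tcp_pos'],'rot',o['ee_rot'],'d tool',d,'|d|',np.linalg.norm(d))
    if yaw is not None:
        rv=(Rt.inv()*R.from_euler('xyz',[np.pi,0,yaw])).as_rotvec(); print('rotvec',rv, 'q6',o['joint_pos'])
```

Run:
```python
from m import *
c=viewer.calibration('wrist'); o=ctrl.get_obs(); Rt=R.from_euler('xyz',o['ee_rot'])
a,d=ray(c,280,210); print(c['fx'],'cam in tool',Rt.inv().apply(a-o['tcp_pos']),Rt.inv().apply(d))
Rm=cv2.Rodrigues(np.array(c['rvec'],float))[0]; print(Rt.as_matrix().T@Rm.T)
delta([.47,-.2,.36],np.deg2rad(80.9-90))
delta([.47,-.2,.36],0.4168)
```

```text
349.77913094843495 cam in tool [ 0.0746 -0.0011 -0.0942] [-0.2683 -0.0004  0.9633]
[[ 0.0008 -0.9624 -0.2716]
 [ 1.      0.0006  0.001 ]
 [-0.0008 -0.2716  0.9624]]
clock 0.1 pos [ 0.2529 -0.5711  0.2912] rot [-3.1398 -0.0002  0.4168] d tool [ 0.3488 -0.2515 -0.0682] |d| 0.43538736484687834
rotvec [-0.0018  0.0003  0.5756] q6 [-1.2801  0.2212  1.5275 -0.      1.3947 -0.1261]
clock 0.1 pos [ 0.2529 -0.5711  0.2912] rot [-3.1398 -0.0002  0.4168] d tool [ 0.3488 -0.2515 -0.0682] |d| 0.43538736484687834
rotvec [-0.0018 -0.0002  0.    ] q6 [-1.2801  0.2212  1.5275 -0.      1.3947 -0.1261]
```

Careful with the scale: shifts go in shares of 0.75 m and turns go in shares of 360 degrees. That gives: 0.03 m is 0.04, -0.022 m is -0.0293.

>>> creep_tool(
  ticks={"deltas": [[0.0267,-0.0133,-0.0267,0,0,0],[0.04,-0.0267,-0.0267,0,0,0],[0.04,-0.0293,-0.0133,0,0,0],[0.04,-0.0293,-0.0133,0,0,0],[0.04,-0.0293,-0.0107,0,0,0],[0.04,-0.0293,0,0,0,0],[0.04,-0.0293,0,0,0,0],[0.04,-0.0293,0,0,0,0]]},
)

```text
clock: 0.77
tcp_pos: [0.3982, -0.3285, 0.3601]
ee_rot: [-3.141, -0.0, 0.417]
wrist_force: [-0.2, -0.1, -0.5]
finger_gap: 0.0872
grasp_force: 0.0
```

>>> creep_tool(
  ticks={"deltas": [[0.04,-0.0293,0,0,0,0],[0.04,-0.0293,0,0,0,0],[0.04,-0.0293,0,0,0,0],[0.0267,-0.0267,0,0,0,0],[0.0133,-0.0067,0,0,0,-0.0199],[0,0,0,0,0,-0.0199],[0,0,0,0,0,-0.0199],[0,0,0,0,0,-0.0199]]},
)

```text
clock: 1.43
tcp_pos: [0.4707, -0.1978, 0.3597]
ee_rot: [-3.141, 0.0, 0.924]
wrist_force: [0.2, 0.6, 1.0]
finger_gap: 0.0868
grasp_force: 0.0
```

>>> creep_tool(
  ticks={"deltas": [[0,0,0,0,0,-0.0199],[0,0,0,0,0,-0.0199],[0,0,0,0,0,-0.0199],[0,0,0,0,0,-0.0191],[0,0,0,0,0,0],[0,0,0,0,0,0]]},
)

```text
clock: 1.93
tcp_pos: [0.4705, -0.1984, 0.3598]
ee_rot: [-3.141, -0.0, 1.408]
wrist_force: [0.9, -0.2, -0.0]
finger_gap: 0.0873
grasp_force: 0.0
```

Run:
```python
from m import *
grab('wrist','w1.png'); delta([.47,-.2,.36],np.deg2rad(80.9))
c=viewer.calibration('wrist'); np.save('c1.npy',c,allow_pickle=True)
```

```text
clock 1.9833 pos [ 0.4705 -0.1984  0.36  ] rot [-3.1411 -0.0002  1.4079] d tool [-0.0017 -0.0003 -0.    ] |d| 0.0016859980770765582
rotvec [-0.0005 -0.0002 -0.0041] q6 [-0.5536 -0.0935  1.7295  0.      1.5061 -0.3907]
```

View pics/w1.png

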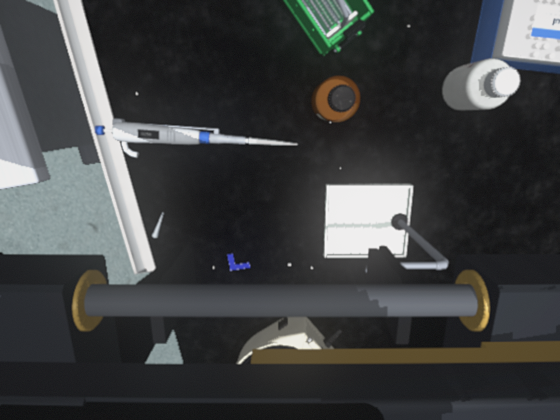

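The stand tray is at about (369,221) and the post foot at (398,221), with the hook running left from (440,265) into a dark area near the gripper. I'll shift the camera to get a clear second view of it.

Converted, -0.04 m is -0.0533, -0.03 m is -0.04.

>>> creep_tool(
  ticks={"deltas": [[-0.04,0.0267,0,0,0,0],[-0.0533,0.04,0,0,0,0],[-0.04,0.04,0,0,0,0],[0,0,0,0,0,0],[0,0,0,0,0,0]]},
)

```text
clock: 2.4
tcp_pos: [0.5297, -0.3034, 0.3574]
ee_rot: [-3.138, -0.002, 1.407]
wrist_force: [0.1, 0.0, -0.7]
finger_gap: 0.0869
grasp_force: 0.0
```

Run:
```python
from m import *
im,c=grab('wrist','w2.png'); np.save('c2.npy',c,allow_pickle=True); delta([.47,-.2,.36])
uv=proj(c,[.58,-.28,.1]).astype(int); print(uv)
x=max(0,uv[0]-100);y=max(0,uv[1]-75); print(x,y)
cv2.imwrite('pics/w2z.png',cv2.resize(im[y:y+150,x:x+200,::-1],None,fx=4,fy=4,interpolation=cv2.INTER_CUBIC))
```

```text
clock 2.45 pos [ 0.5294 -0.3023  0.3586] rot [-3.139  -0.0016  1.4087] d tool [ 0.0914 -0.0751 -0.001 ] |d| 0.11826832703698159
[327 158]
227 83
```

View pics/w2z.png

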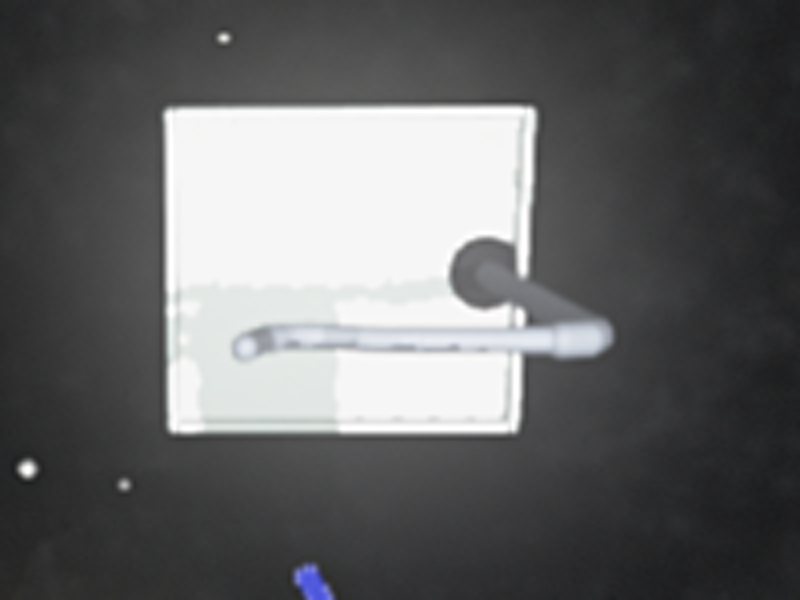

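This shows the tray with corners (crop) at (164,107), (537,107), (517,433) and (168,433), the hook tip at (244,348) and the post bend at (608,335).

Run:
```python
from m import *
c=np.load('c2.npy',allow_pickle=True).item(); c1=np.load('c1.npy',allow_pickle=True).item()
f=lambda u,v:(227+(u+.5)/4-.5,83+(v+.5)/4-.5)
im=cv2.imread('pics/w2.png'); h=cv2.cvtColor(im,cv2.COLOR_BGR2HSV); w=(h[...,1]<40)&(h[...,2]>150)
P=np.array([plane(c,*f(*q),.01)[:2]*1000 for q in ((164,107),(537,107),(517,433),(168,433))]); print(P)
print('sides',[np.linalg.norm(P[i]-P[i-1]) for i in range(4)],'centre',P.mean(0))
for q in (P[1]-P[0],P[2]-P[3],): print(np.rad2deg(np.arctan2(q[1],q[0])))
for q in (P[0]-P[3],P[1]-P[2]): print('y',np.rad2deg(np.arctan2(q[1],q[0])))
print('tip',plane(c,*f(244,348),.157)); a=plane(c,*f(560,340),.146); b=plane(c,*f(330,337),.146); print('level',a,b,np.rad2deg(np.arctan2(*(a-b)[[1,0]])))
print('bend',tri(ray(c,*f(606,335)),ray(c1,443,265)))
a=P.mean(0)
```

```text
[[ 525.6408 -221.9393]
 [ 637.5083 -240.1639]
 [ 620.7334 -340.0565]
 [ 509.542  -321.9166]]
sides [np.float64(101.26514676930532), np.float64(113.34234537344518), np.float64(101.29121755576767), np.float64(112.66140354969171)] centre [ 573.3561 -281.0191]
-9.252918467566673
-9.265650250427585
y 80.85251399262444
y 80.46730666415849
tip [ 0.5393 -0.2755  0.157 ]
level [ 0.608  -0.2867  0.146 ] [ 0.5582 -0.2779  0.146 ] -9.987292496925505
bend (array([ 0.6166, -0.2883,  0.1446]), [0.002, 0.002])
```

Converted, 0.035 m is 0.0467, 0.03 m is 0.04, -0.05 rad is -0.008.

>>> creep_tool(
  ticks={"deltas": [[0.04,0.004,0,0,0,0],[0.0467,0.0053,0,0,0,0],[0.0467,0.0053,0,0,0,0],[0.0467,0.0053,0,0,0,-0.008],[0.0467,0.0053,0,0,0,-0.0159],[0.0467,0.0053,0,0,0,-0.0199],[0.02,0,0,0,0,-0.0199],[0,0,0,0,0,-0.0199]]},
)

```text
clock: 3.12
tcp_pos: [0.5752, -0.0818, 0.3618]
ee_rot: [3.139, -0.0, 1.947]
wrist_force: [-0.6, 0.3, -0.3]
finger_gap: 0.0871
grasp_force: 0.0
```

>>> creep_tool(
  ticks={"deltas": [[0,0,0,0,0,-0.0199],[0,0,0,0,0,0],[0,0,0,0,0,0]]},
)

```text
clock: 3.37
tcp_pos: [0.5754, -0.0858, 0.3614]
ee_rot: [3.14, 0.001, 2.058]
wrist_force: [-0.9, -0.4, -0.3]
finger_gap: 0.0872
grasp_force: 0.0
```

Run:
```python
from m import *
im,c=grab('wrist','w3.png'); np.save('c3.npy',c,allow_pickle=True); delta([.587,-.089,.36],np.deg2rad(118.2))
```

```text
clock 3.4167 pos [ 0.5755 -0.0862  0.3611] rot [3.1406 0.0008 2.0575] d tool [-0.0078  0.0088  0.0012] |d| 0.011846854510329704
rotvec [ 0.001   0.0008 -0.0055] q6 [-0.2842  0.0803  1.5544  0.0001  1.5056 -0.7709]
```

>>> creep_tool(
  ticks={"deltas": [[0.0267,0.0267,0,0,0,0],[0.04,0.04,0,0,0,0],[0,0,0,0,0,0],[0,0,0,0,0,0]]},
)

```text
clock: 3.75
tcp_pos: [0.5963, -0.0182, 0.3604]
ee_rot: [3.141, -0.0, 2.061]
wrist_force: [-0.8, -0.6, 0.5]
finger_gap: 0.0868
grasp_force: 0.0
```

Run:
```python
from m import *
im,c=grab('wrist','w4.png'); np.save('c4.npy',c,allow_pickle=True)
ims=[]
for n in (3,4):
    c=np.load(f'c{n}.npy',allow_pickle=True).item(); im=cv2.imread(f'pics/w{n}.png')
    u=proj(c,[.54,-.002,.08]).astype(int); x,y=max(0,min(u[0]-65,430)),max(0,u[1]-95); print(n,u,x,y)
    ims.append(cv2.resize(im[y:y+190,x:x+130],(390,570),interpolation=cv2.INTER_CUBIC))
cv2.imwrite('pics/w34.png',np.hstack(ims))
```

```text
3 [287  96] 222 1
4 [240 146] 175 51
```

View pics/w34.png

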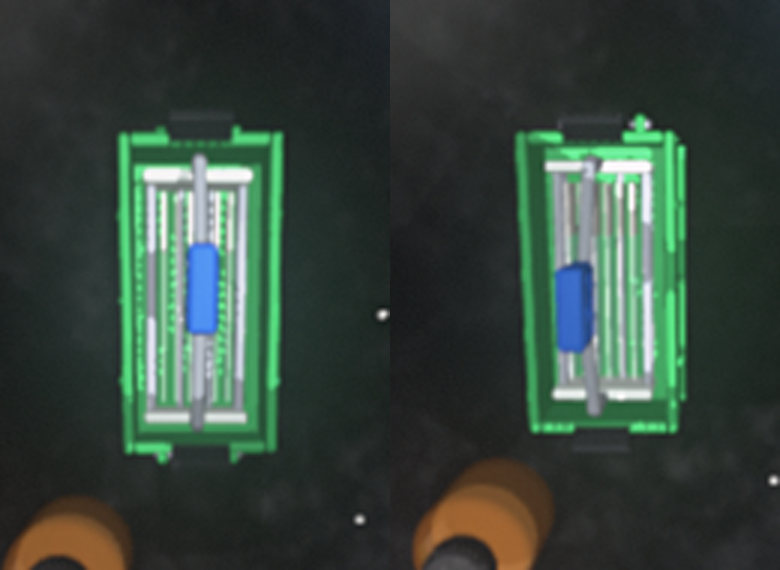

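Both crops show the dish with the blue tab: its top centre is at about (202,289) on the left and (572,309) on the right. The left rim corners are (119,132), (283,132), (277,452) and (126,452).

Run:
```python
from m import *
c3,c4=[np.load(f'c{n}.npy',allow_pickle=True).item() for n in (3,4)]
f3=lambda u,v:(222+(u+.5)/3-.5,1+(v+.5)/3-.5)
f4=lambda u,v:(175+(u-390+.5)/3-.5,51+(v+.5)/3-.5)
print('tab',tri(ray(c3,*f3(202,289)),ray(c4,*f4(572,309))))
for a,b in (((188,243),(557,268)),((188,332),(557,351))): print('tabL',tri(ray(c3,*f3(*a)),ray(c4,*f4(*b))))
for a,b in (((119,132),(517,132)),((277,452),(679,432)),((126,452),(530,432))): print('rim',tri(ray(c3,*f3(*a)),ray(c4,*f4(*b))))
P=np.array([plane(c3,*f3(*q),.052)[:2]*1000 for q in ((119,132),(283,132),(277,452),(126,452))]); print(P)
print('sides',[np.linalg.norm(P[i]-P[i-1]) for i in range(4)],'centre',P.mean(0))
for q in (P[3]-P[0],P[2]-P[1]): print('long',np.rad2deg(np.arctan2(q[1],q[0])))
P=np.array([plane(c3,*f3(*q),.1325)[:2]*1000 for q in ((188,243),(217,243),(217,332),(188,332))]);print('tabpl',P.mean(0),np.rad2deg(np.arctan2(*(P[0]-P[3])[::-1])),[np.linalg.norm(P[i]-P[i-1]) for i in range(4)])
# catches bases
for q in ((202,125),(202,455)): print('catch',plane(c3,*f3(*q),.06))
```

```text
tab (array([ 0.5414, -0.0039,  0.1273]), [0.0001, 0.0001])
tabL (array([0.5318, 0.0054, 0.1289]), [0.0003, 0.0003])
tabL (array([ 0.5434, -0.0168,  0.1327]), [0.0001, 0.0001])
rim (array([0.4908, 0.0324, 0.0532]), [0.0003, 0.0003])
rim (array([ 0.5952, -0.0393,  0.0519]), [0.0003, 0.0003])
rim (array([ 0.544 , -0.0656,  0.0569]), [0.0001, 0.0001])
[[490.3364  32.6896]
 [541.5823  59.9449]
 [594.9601 -39.1903]
 [544.0701 -66.2131]]
sides [np.float64(112.55692070593813), np.float64(58.04297731858614), np.float64(112.59204451129446), np.float64(57.619637525834925)] centre [542.7372  -3.1922]
long -61.48483680450994
long -61.700436247187824
tabpl [541.2424  -3.7487] 118.1270729246831 [np.float64(24.963906007045516), np.float64(8.423233218542576), np.float64(24.966576195833866), np.float64(8.600972147459718)]
catch [0.5157 0.0471 0.06  ]
catch [ 0.5696 -0.0529  0.06  ]
```

Run:
```python
from m import *
delta([.5413,-.0038,.1825],np.deg2rad(118.2))
```

```text
clock 3.8 pos [ 0.5961 -0.0193  0.3603] rot [-3.1414  0.0003  2.0607] d tool [ 0.0395 -0.041   0.1778] |d| 0.18674034124340194
rotvec [-0.0002  0.0003 -0.0023] q6 [-0.1644  0.1167  1.5168 -0.0004  1.5081 -0.6543]
```

Converted, 0.04 m is 0.0533, 0.035 m is 0.0467, -0.002 rad is -0.0003.

>>> creep_tool(
  ticks={"deltas": [[0.0267,-0.0267,0,0,0,-0.0003],[0.026,-0.028,0.0133,0,0,0],[0,0,0.0533,0,0,0],[0,0,0.0533,0,0,0],[0,0,0.0467,0,0,0],[0,0,0.0333,0,0,0],[0,0,0,0,0,0],[0,0,0,0,0,0]]},
  finger_gap=0.04,
)

```text
clock: 4.47
tcp_pos: [0.5404, -0.0053, 0.2093]
ee_rot: [-3.139, -0.002, 2.061]
wrist_force: [0.7, 0.5, 0.8]
finger_gap: 0.0439
grasp_force: 0.0
```

Run:
```python
from m import *
delta([.5413,-.0038,.1825],np.deg2rad(118.2))
grab('wrist','w5.png')
```

```text
clock 4.4667 pos [ 0.5404 -0.0053  0.2093] rot [-3.1388 -0.0018  2.0612] d tool [0.0008 0.0015 0.0268] |d| 0.02689823143570038
rotvec [-0.0027 -0.0018 -0.0018] q6 [-0.1556  0.0968  1.8269 -0.0002  1.2212 -0.6459]
```

View pics/w5.png

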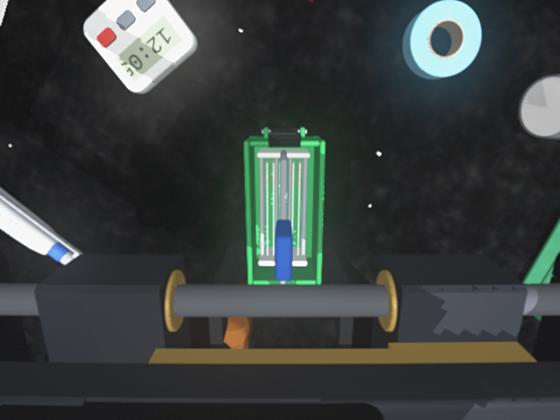

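The blue tab (283,250) is centred between the fingers. I'll go down and close.

Converted, 0.02 m is 0.0267, 0.007 m is 0.0093.

>>> creep_tool(
  ticks={"deltas": [[0,0.0013,0.0267,0,0,0],[0,0,0.0093,0,0,0],[0,0,0,0,0,0],[0,0,0,0,0,0]]},
)

```text
clock: 4.85
tcp_pos: [0.5429, -0.0041, 0.1845]
ee_rot: [3.141, 0.001, 2.063]
wrist_force: [0.0, 0.9, 0.0]
finger_gap: 0.04
grasp_force: 0.0
```

>>> creep_tool(
  ticks={"deltas": [[0,0,0,0,0,0],[0,0,0,0,0,0],[0,0,0,0,0,0],[0,0,0,0,0,0],[0,0,0,0,0,0]]},
  finger_gap=0,
  squeeze=25,
)

```text
clock: 5.27
tcp_pos: [0.5425, -0.0039, 0.1836]
ee_rot: [3.141, 0.0, 2.064]
wrist_force: [1.1, 0.4, -0.0]
finger_gap: 0.0147
grasp_force: 0.0
```

```bash
python3 - <<'E'
from m import *
delta([.5413,-.0038,.1825],np.deg2rad(118.2))
E
```

```text
clock 5.2667 pos [ 0.5425 -0.0039  0.1836] rot [3.1412 0.0003 2.0638] d tool [ 0.0006 -0.0011  0.0011] |d| 0.0016492257711278005
rotvec [0.0004 0.0003 0.0009] q6 [-0.1525  0.1297  1.8434  0.      1.1679 -0.6456]
```

Converted, -0.001 m is -0.0013.

>>> creep_tool(
  ticks={"deltas": [[0,-0.0013,0,0,0,0],[0,0,0,0,0,0],[0,0,0,0,0,0],[0,0,0,0,0,0]]},
)

```text
clock: 5.6
tcp_pos: [0.5416, -0.0043, 0.1834]
ee_rot: [3.141, 0.0, 2.064]
wrist_force: [1.1, -0.1, 1.1]
finger_gap: 0.0088
grasp_force: 25.0
```

>>> creep_tool(
  ticks={"deltas": [[0,0,-0.0133,0,0,0],[0,0,-0.0267,0,0,0],[0,0,-0.04,0,0,0],[0,0,-0.04,0,0,0],[0,0,-0.04,0,0,0],[0,0,-0.0267,0,0,0],[0,0,-0.0133,0,0,0],[0,0,0,0,0,0]]},
)

```text
clock: 6.27
tcp_pos: [0.5425, -0.0045, 0.3364]
ee_rot: [3.138, 0.003, 2.064]
wrist_force: [0.2, -0.3, -0.8]
finger_gap: 0.0089
grasp_force: 25.0
```

Converted, -0.025 m is -0.0333, -0.019 m is -0.0253.

>>> creep_tool(
  ticks={"deltas": [[-0.0173,-0.0133,0,0,0,0],[-0.0333,-0.0253,0,0,0,0],[-0.0333,-0.0253,0,0,0,0],[-0.0333,-0.0253,0,0,0,0],[-0.0333,-0.0253,0,0,0,0],[-0.0333,-0.0253,0,0,0,0],[-0.0333,-0.0253,0,0,0,0],[-0.0333,-0.0253,0,0,0,0]]},
)

```text
clock: 6.93
tcp_pos: [0.5032, -0.2386, 0.3307]
ee_rot: [-3.14, -0.003, 2.064]
wrist_force: [0.7, -0.1, -1.8]
finger_gap: 0.0088
grasp_force: 25.0
```

>>> creep_tool(
  ticks={"deltas": [[-0.02,-0.0147,0,0,0,0.008],[-0.0133,-0.012,0,0,0,0.0159],[0,0,0,0,0,0.0175],[0,0,0,0,0,0.0175],[0,0,0,0,0,0.0175],[0,0,0,0,0,0.0159],[0,0,0,0,0,0.0118],[0,0,0,0,0,0]]},
)

```text
clock: 7.6
tcp_pos: [0.4973, -0.2685, 0.3307]
ee_rot: [-3.138, -0.002, 1.407]
wrist_force: [-1.6, 0.5, -1.8]
finger_gap: 0.0089
grasp_force: 25.0
```

Run:
```python
from m import *
delta([.5536-.05*.987,-.2778+.05*.162,.266],np.deg2rad(80.7))
```

```text
clock 7.6 pos [ 0.4973 -0.2685  0.3307] rot [-3.1379 -0.0018  1.407 ] d tool [-0.0002  0.0073  0.0647] |d| 0.06507129521457816
rotvec [-0.0037 -0.0018 -0.0014] q6 [-0.6346  0.057   1.6352 -0.      1.4534 -0.4708]
```

Converted, 0.02 m is 0.0267, 0.012 m is 0.016.

>>> creep_tool(
  ticks={"deltas": [[0,0,0.0133,0,0,0],[0,0.004,0.0267,0,0,0],[0,0.004,0.0267,0,0,0],[0,0,0.016,0,0,0],[0,0,0.0027,0,0,0],[0,0,0,0,0,0],[0,0,0,0,0,0]]},
)

```text
clock: 8.18
tcp_pos: [0.5041, -0.27, 0.2696]
ee_rot: [3.141, 0.0, 1.41]
wrist_force: [0.6, 0.3, -1.1]
finger_gap: 0.0087
grasp_force: 25.0
```

Run:
```python
from m import *
delta([.5536,-.2778,.266],np.deg2rad(80.7))
a,_=grab('scene','s2.png'); b,_=grab('wrist','w6.png')
cv2.imwrite('pics/s2z.png',np.hstack([cv2.resize(a[90:240,250:400,::-1],(400,400),interpolation=2),cv2.resize(b[120:300,190:370,::-1],(400,400),interpolation=2)]))
```

```text
clock 8.1833 pos [ 0.5041 -0.27    0.2696] rot [3.1414 0.0002 1.4104] d tool [0.0002 0.0501 0.0036] |d| 0.050269029378130575
rotvec [0.0002 0.0002 0.0019] q6 [-0.6297  0.111   1.6931 -0.0001  1.3373 -0.4692]
```

View pics/s2z.png

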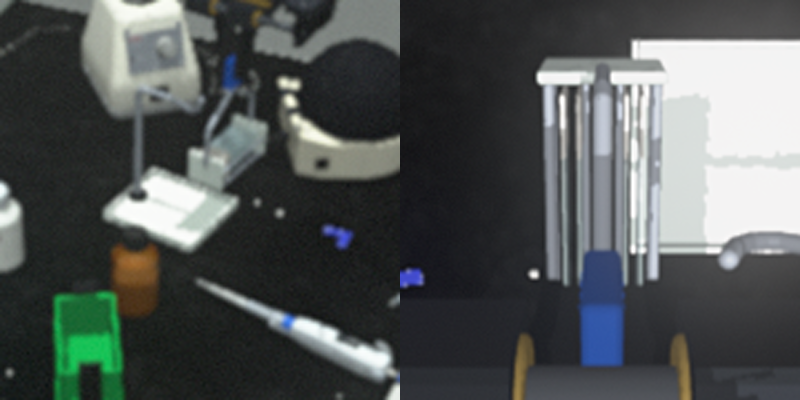

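The basket hangs upright in the fingers (right crop: tab at about (602,310)). The hook tip is at (730,257), ready to enter under the bail.

Converted, 0.015 m is 0.02, 0.01 m is 0.0133.

>>> creep_tool(
  ticks={"deltas": [[0,0.0133,0.004,0,0,0],[0,0.02,0,0,0,0],[0,0.02,0,0,0,0],[0,0.0133,0,0,0,0],[0,0,0,0,0,0],[0,0,0,0,0,0]]},
)

```text
clock: 8.78
tcp_pos: [0.5541, -0.278, 0.2664]
ee_rot: [3.141, 0.0, 1.41]
wrist_force: [-0.8, 0.1, -1.5]
finger_gap: 0.009
grasp_force: 25.0
```

>>> creep_tool(
  ticks={"deltas": [[0,0,0.0133,0,0,0],[0,0,0.016,0,0,0],[0,0,0.0107,0,0,0],[0,0,0,0,0,0],[0,0,0,0,0,0]]},
)

```text
clock: 9.2
tcp_pos: [0.5526, -0.2777, 0.235]
ee_rot: [-3.14, -0.001, 1.41]
wrist_force: [0.3, -0.1, -1.3]
finger_gap: 0.0087
grasp_force: 25.0
```

Run:
```python
from m import *
delta([.5536,-.2778,.2323],np.deg2rad(80.7))
```

```text
clock 9.2 pos [ 0.5526 -0.2777  0.235 ] rot [-3.1399 -0.0006  1.4095] d tool [0.0001 0.001  0.0027] |d| 0.002836191685299088
rotvec [-0.0017 -0.0006  0.001 ] q6 [-0.593   0.2507  1.6004 -0.0001  1.2922 -0.4317]
```

Converted, 0.002 m is 0.0027.

>>> creep_tool(
  ticks={"deltas": [[0,0,0.0027,0,0,0],[0,0,0,0,0,0],[0,0,0,0,0,0]]},
)

```text
clock: 9.45
tcp_pos: [0.5532, -0.2781, 0.2342]
ee_rot: [-3.142, 0.0, 1.41]
wrist_force: [-1.4, -0.8, -0.4]
finger_gap: 0.0089
grasp_force: 25.0
```

>>> creep_tool(
  ticks={"deltas": [[0,0,0.0027,0,0,0],[0,0,0,0,0,0],[0,0,0,0,0,0]]},
)

```text
clock: 9.7
tcp_pos: [0.5536, -0.2786, 0.2334]
ee_rot: [3.14, 0.002, 1.41]
wrist_force: [-2.0, -1.8, 4.7]
finger_gap: 0.0088
grasp_force: 25.0
```

Contact with the trough at the expected height. I'll release, opening only slightly.

Converted, -0.001 m is -0.0013.

>>> creep_tool(
  ticks={"deltas": [[0,0,-0.0013,0,0,0],[0,0,0,0,0,0],[0,0,0,0,0,0],[0,0,0,0,0,0],[0,0,0,0,0,0]]},
  finger_gap=0.03,
)

```text
clock: 10.12
tcp_pos: [0.5533, -0.2776, 0.2328]
ee_rot: [-3.141, -0.0, 1.41]
wrist_force: [0.1, 0.1, -0.5]
finger_gap: 0.0282
grasp_force: 0.0
```

>>> creep_tool(
  ticks={"deltas": [[0,0,-0.0133,0,0,0],[0,0,-0.02,0,0,0],[0,0,-0.0267,0,0,0],[0,0,-0.04,0,0,0],[0,0,-0.04,0,0,0],[0,0,-0.02,0,0,0],[0,0,0,0,0,0],[0,0,0,0,0,0]]},
)

```text
clock: 10.78
tcp_pos: [0.5538, -0.2781, 0.3549]
ee_rot: [3.139, 0.001, 1.41]
wrist_force: [-0.5, -0.2, -0.1]
finger_gap: 0.03
grasp_force: 0.0
```

Run:
```python
from m import *
delta([.5536,-.2778,.2323],np.deg2rad(80.7))
a,_=grab('scene','s3.png'); b,_=grab('wrist','w7.png')
cv2.imwrite('pics/s3z.png',np.hstack([cv2.resize(a[90:240,250:400,::-1],(400,400),interpolation=2),cv2.resize(b[120:300,190:370,::-1],(400,400),interpolation=2)]))
```

```text
clock 10.7833 pos [ 0.5538 -0.2781  0.3549] rot [3.1389 0.0012 1.4099] d tool [ 0.0004 -0.0005  0.1226] |d| 0.12262291695572523
rotvec [0.0027 0.0012 0.0014] q6 [-0.5926  0.173   1.4643  0.0001  1.5013 -0.4317]
```

View pics/s3z.png

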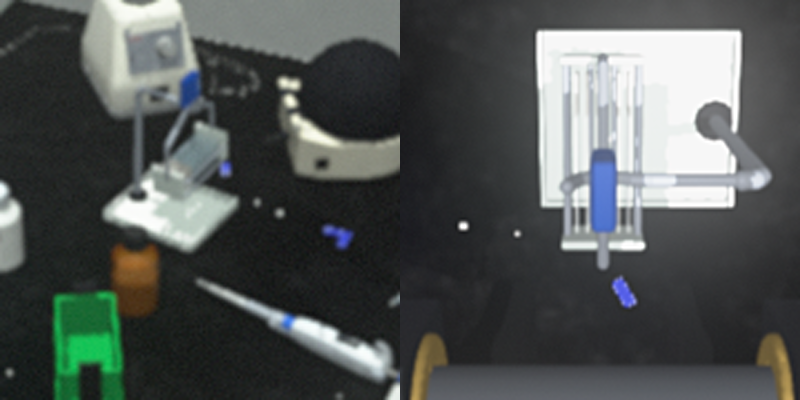

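The basket hangs in the trough and is clear of the fingers. On the right crop the tab is at (602,190), directly over the hook wire. Next is the lid.

Converted, 0.04 m is 0.0533, 0.02 m is 0.0267.

>>> creep_tool(
  ticks={"deltas": [[0.0267,0,0,0,0,0],[0.0533,0,0,0,0,0],[0.0533,0,0,0,0,0],[0.0533,0,0,0,0,0],[0.0533,0,0,0,0,0],[0.0533,0,0,0,0,0],[0.0533,0,0,0,0,0],[0.0533,0,0,0,0,0]]},
  finger_gap=0.087,
)

```text
clock: 11.55
tcp_pos: [0.6007, 0.0202, 0.3511]
ee_rot: [-3.138, 0.0, 1.41]
wrist_force: [1.3, 0.3, 0.6]
finger_gap: 0.0758
grasp_force: 0.0
```

>>> creep_tool(
  ticks={"deltas": [[0.0533,0,0,0,0,0],[0.0533,0,0,0,0,0],[0.0533,0,0,0,0,0],[0.0533,0,0,0,0,0],[0.04,0,0,0,0,0],[0.0267,0,0,0,0,-0.0159],[0.0133,0,0,0,0,-0.0191],[0,0,0,0,0,-0.0191]]},
)

```text
clock: 12.22
tcp_pos: [0.6347, 0.2383, 0.3502]
ee_rot: [-3.137, -0.001, 1.759]
wrist_force: [0.2, -0.5, 0.2]
finger_gap: 0.0871
grasp_force: 0.0
```

>>> creep_tool(
  ticks={"deltas": [[0,0,0,0,0,-0.0191],[0,0,0,0,0,-0.0191],[0,0,0,0,0,-0.0041],[0,0,0,0,0,0],[0,0,0,0,0,0]]},
)

```text
clock: 12.63
tcp_pos: [0.6352, 0.2354, 0.3513]
ee_rot: [-3.139, -0.001, 2.014]
wrist_force: [-1.0, -0.2, -0.4]
finger_gap: 0.0868
grasp_force: 0.0
```

Create lid.py:
```python
from m import *
import sys
n=sys.argv[1]; z=float(sys.argv[2])
im,c=grab('wrist',f'l{n}.png'); np.save(f'cl{n}.npy',c,allow_pickle=True)
h=cv2.cvtColor(im,cv2.COLOR_RGB2HSV); w=((h[...,1]<60)&(h[...,2]>130)).astype(np.uint8); w=cv2.morphologyEx(w,cv2.MORPH_CLOSE,np.ones((5,5)))
u=proj(c,[.586,.327,.016]); m=comp(w,*u); print(m.sum(),u)
cn=max(cv2.findContours(m.astype(np.uint8),0,2)[0],key=cv2.contourArea); hull=cv2.convexHull(cn)
q=cv2.boxPoints(cv2.minAreaRect(hull)); ap=cv2.approxPolyDP(hull,6,True)[:,0]; print('poly',ap.tolist())
print(rectpl(c,m,z))
```

```bash
python3 lid.py 1 .016
```

Run:
```python
from m import *
delta([.629,.237,.36],np.deg2rad(115.5))
```

```text
5778 [276.7747  87.24  ]
poly [[305, 36], [304, 136], [251, 136], [249, 37]]
((587.2581176757812, 326.4358215332031), (66.09784698486328, 111.77735900878906), 25.37934112548828)
clock 12.6833 pos [0.6353 0.2353 0.3517] rot [-3.1392 -0.0005  2.0144] d tool [ 0.0042 -0.005  -0.0083] |d| 0.010589219617636713
rotvec [-0.0024 -0.0005 -0.0015] q6 [ 0.2385  0.3185  1.298   0.      1.5275 -0.2051]
```

Converted, 0.03 m is 0.04, 0.02 m is 0.0267.

>>> creep_tool(
  ticks={"deltas": [[0.0267,0,0.0267,0,0,0],[0.04,0,0.04,0,0,0],[0,0,0.0267,0,0,0],[0,0,0,0,0,0],[0,0,0,0,0,0]]},
)

```text
clock: 13.1
tcp_pos: [0.6136, 0.2798, 0.282]
ee_rot: [-3.138, -0.0, 2.016]
wrist_force: [0.1, -0.4, 0.7]
finger_gap: 0.087
grasp_force: 0.0
```

```bash
python3 lid.py 2 .016
```

Run:
```python
from m import *
delta([.5873,.3264,.0605],np.deg2rad(115.4))
c1,c2=[np.load(f'cl{n}.npy',allow_pickle=True).item() for n in (1,2)]
def ctr(n):
    im=cv2.imread(f'pics/l{n}.png')
    c=(c1,c2)[n-1]; h=cv2.cvtColor(im,cv2.COLOR_BGR2HSV); w=((h[...,1]<60)&(h[...,2]>130)).astype(np.uint8); m=comp(cv2.morphologyEx(w,cv2.MORPH_CLOSE,np.ones((5,5))),*proj(c,[.586,.327,.016]))
    cn=max(cv2.findContours(m.astype(np.uint8),0,2)[0],key=cv2.contourArea); ap=cv2.approxPolyDP(cv2.convexHull(cn),6,True)[:,0].astype(float)
    s=ap.sum(1);d=ap[:,0]-ap[:,1]; return [ap[s.argmin()],ap[d.argmax()],ap[s.argmax()],ap[d.argmin()]]
for a,b in zip(ctr(1),ctr(2)): print(a,b,tri(ray(c1,*a),ray(c2,*b)))
```

```text
7415 [276.6798 133.938 ]
poly [[310, 76], [308, 188], [247, 188], [245, 76]]
((587.3627319335938, 326.7103271484375), (65.8731460571289, 111.90278625488281), 25.43103790283203)
clock 13.15 pos [0.6147 0.2797 0.2842] rot [-3.1414  0.0003  2.0151] d tool [ 0.054  -0.0046  0.2237] |d| 0.23013343974530306
rotvec [-0.0002  0.0003  0.001 ] q6 [ 0.3106  0.3447  1.3905 -0.0003  1.4065 -0.1337]
[249.  37.] [245.  76.] (array([0.5328, 0.3641, 0.0027]), [0.0002, 0.0002])
[305.  36.] [310.  76.] (array([0.5914, 0.3908, 0.0138]), [0.0003, 0.0003])
[304. 136.] [308. 188.] (array([0.6396, 0.2908, 0.0153]), [0.0001, 0.0001])
[251. 136.] [247. 188.] (array([0.5817, 0.2633, 0.016 ]), [0.0, 0.0])
```

View pics/l2.png

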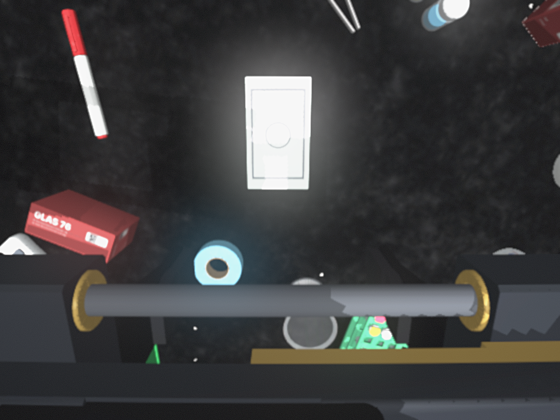

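The lid is at (278,133) with nothing crowding it, and its measured height agrees with 16 mm. I'll descend on it now.

Converted, 0.035 m is 0.0467, 0.03 m is 0.04.

>>> creep_tool(
  ticks={"deltas": [[0.0267,-0.0027,0.0267,0,0,0],[0.0333,-0.0035,0.0467,0,0,0],[0.012,0,0.0467,0,0,0],[0,0,0.0467,0,0,0],[0,0,0.04,0,0,0],[0,0,0.0267,0,0,0],[0,0,0,0,0,0],[0,0,0,0,0,0]]},
)

```text
clock: 13.82
tcp_pos: [0.5884, 0.3257, 0.1108]
ee_rot: [3.141, 0.0, 2.015]
wrist_force: [-0.0, 0.7, 0.5]
finger_gap: 0.0873
grasp_force: 0.0
```

Run:
```python
from m import *
delta([.5873,.3265,.074],np.deg2rad(115.4))
```

```text
clock 13.8167 pos [0.5884 0.3257 0.1108] rot [3.1414 0.0001 2.0146] d tool [ 0.0012 -0.0006  0.0368] |d| 0.036810798673914534
rotvec [0.0002 0.0001 0.0005] q6 [ 0.3884  0.5042  1.5215 -0.0001  1.1156 -0.0553]
```

Converted, 0.015 m is 0.02, 0.007 m is 0.0093.

>>> creep_tool(
  ticks={"deltas": [[0.0013,-0.0007,0.02,0,0,0],[0,0,0.02,0,0,0],[0,0,0.0093,0,0,0],[0,0,0,0,0,0],[0,0,0,0,0,0]]},
)

```text
clock: 14.23
tcp_pos: [0.5861, 0.3266, 0.0722]
ee_rot: [-3.14, -0.0, 2.016]
wrist_force: [0.9, 0.5, -0.4]
finger_gap: 0.087
grasp_force: 0.0
```

>>> creep_tool(
  ticks={"deltas": [[0,0,0,0,0,0],[0,0,0,0,0,0],[0,0,0,0,0,0],[0,0,0,0,0,0],[0,0,0,0,0,0]]},
  finger_gap=0.05,
  squeeze=40,
)

```text
clock: 14.65
tcp_pos: [0.5869, 0.327, 0.0734]
ee_rot: [3.141, 0.0, 2.016]
wrist_force: [-0.7, 0.1, 0.5]
finger_gap: 0.063
grasp_force: 40.0
```

Run:
```python
from m import *
delta([.5873,.3265,.074],np.deg2rad(115.4))
```

```text
clock 14.65 pos [0.5869 0.327  0.0734] rot [3.1407 0.     2.0158] d tool [-0.0006  0.0002 -0.0006] |d| 0.0008608876513198689
rotvec [0.0009 0.     0.0017] q6 [ 0.3911  0.5523  1.533   0.      1.0555 -0.054 ]
```

Careful with the scale: shifts go in shares of 0.75 m and turns go in shares of 360 degrees. That gives: -0.035 m is -0.0467, -0.03 m is -0.04.

>>> creep_tool(
  ticks={"deltas": [[0,0,-0.0133,0,0,0],[0,0,-0.04,0,0,0],[0,0,-0.0467,0,0,0],[0,0,-0.0467,0,0,0],[0,0,-0.0467,0,0,0],[-0.0133,-0.008,-0.04,0,0,0],[-0.0267,-0.0173,-0.0067,0,0,0],[-0.0387,-0.0253,0,0,0,0]]},
)

```text
clock: 15.32
tcp_pos: [0.5792, 0.259, 0.2584]
ee_rot: [3.133, 0.001, 2.019]
wrist_force: [0.3, 0.1, -1.1]
finger_gap: 0.0632
grasp_force: 40.0
```

>>> creep_tool(
  ticks={"deltas": [[-0.04,-0.0267,0,0,0,0],[-0.04,-0.0267,0,0,0,0],[-0.04,-0.0267,0,0,0,0],[-0.04,-0.0267,0,0,0,0],[-0.04,-0.0267,0,0,0,0],[-0.04,-0.0267,0,0,0,0],[-0.0267,-0.016,0,0,0,-0.0048],[-0.0133,-0.008,0,0,0,-0.0032]]},
)

```text
clock: 15.98
tcp_pos: [0.5433, 0.0052, 0.2538]
ee_rot: [-3.142, 0.001, 2.065]
wrist_force: [0.4, -0.2, -1.2]
finger_gap: 0.0629
grasp_force: 40.0
```

>>> creep_tool(
  ticks={"deltas": [[0,0,0,0,0,0],[0,0,0,0,0,0]]},
)

```text
clock: 16.15
tcp_pos: [0.5439, 0.0078, 0.2536]
ee_rot: [3.141, 0.0, 2.063]
wrist_force: [-0.1, 0.3, -0.8]
finger_gap: 0.0627
grasp_force: 40.0
```

Run:
```python
from m import *
delta([.5427,-.0032,.25],np.deg2rad(118.4))
grab('wrist','d1.png')
```

```text
clock 16.15 pos [0.5439 0.0078 0.2536] rot [3.1408 0.0001 2.0635] d tool [-0.0092 -0.0062  0.0036] |d| 0.01166168413966372
rotvec [ 0.0008  0.0001 -0.003 ] q6 [-0.1308  0.0576  1.781   0.0004  1.3023 -0.6236]
```

View pics/d1.png

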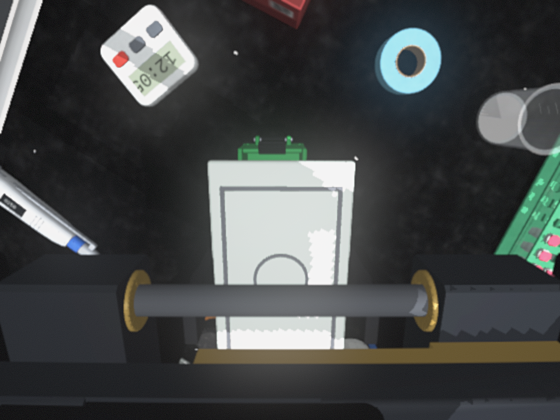

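The lid is level in the fingers, with its front edge corners at (208,161) and (355,160). The dish's +y end shows just beyond it. I'll check how the lid sits relative to the TCP.

Run:
```python
from m import *
c=viewer.calibration('wrist'); o=ctrl.get_obs(); Rt=R.from_euler('xyz',o['ee_rot']); z=o['tcp_pos'][2]-.0574
for q in ((208,161),(355,160),(214,310)): print(Rt.inv().apply(plane(c,*q,z)-o['tcp_pos']))
for q in ((239,147),(305,147)): print('dish end',plane(c,*q,.052))
delta([.5427,-.0032,.155],np.deg2rad(118.4))
```

```text
[ 0.0551 -0.0311  0.0574]
[0.0556 0.0326 0.0574]
[-0.018  -0.0323  0.0574]
dish end [0.4913 0.0342 0.052 ]
dish end [0.5398 0.0604 0.052 ]
clock 16.2 pos [0.5439 0.0086 0.2534] rot [ 3.1409 -0.0002  2.0646] d tool [-0.0098 -0.0067  0.0984] |d| 0.09915692174563921
rotvec [ 0.0007 -0.0002 -0.0018] q6 [-0.1295  0.058   1.7809  0.0006  1.3022 -0.6235]
```

Converted, 0.03 m is 0.04, 0.02 m is 0.0267, -0.002 rad is -0.0003.

>>> creep_tool(
  ticks={"deltas": [[-0.0124,-0.0087,0.0133,0,0,-0.0003],[0,0,0.04,0,0,0],[0,0,0.04,0,0,0],[0,0,0.0267,0,0,0],[0,0,0.0133,0,0,0],[0,0,0,0,0,0],[0,0,0,0,0,0]]},
)

```text
clock: 16.78
tcp_pos: [0.5425, -0.0027, 0.1528]
ee_rot: [-3.141, -0.0, 2.069]
wrist_force: [-0.2, -0.2, -1.3]
finger_gap: 0.063
grasp_force: 40.0
```

Run:
```python
from m import *
delta([.5425,-.0028,.124],np.deg2rad(118.4))
```

```text
clock 16.7833 pos [ 0.5425 -0.0027  0.1528] rot [-3.1409 -0.0005  2.0686] d tool [-0.0001 -0.0001  0.0288] |d| 0.028775984233246826
rotvec [-0.0007 -0.0005  0.0021] q6 [-0.1503  0.1711  1.8616 -0.      1.1098 -0.6481]
```

Converted, 0.01 m is 0.0133, 0.006 m is 0.008, 0.002 rad is 0.0003.

>>> creep_tool(
  ticks={"deltas": [[0,0,0.0133,0,0,0.0003],[0,0,0.0133,0,0,0],[0,0,0.008,0,0,0],[0,0,0,0,0,0],[0,0,0,0,0,0]]},
  squeeze=60,
)

```text
clock: 17.2
tcp_pos: [0.5423, -0.003, 0.1265]
ee_rot: [-3.141, -0.001, 2.066]
wrist_force: [-0.1, -0.5, -0.4]
finger_gap: 0.0626
grasp_force: 60.0
```

>>> creep_tool(
  ticks={"deltas": [[0,0,0.004,0,0,0],[0,0,0.0027,0,0,0],[0,0,0,0,0,0]]},
)

```text
clock: 17.45
tcp_pos: [0.5434, -0.0032, 0.1228]
ee_rot: [3.14, 0.001, 2.066]
wrist_force: [-0.6, 0.5, 1.5]
finger_gap: 0.062
grasp_force: 60.0
```

Converted, 0.002 m is 0.0027.

>>> creep_tool(
  ticks={"deltas": [[0,0,0.0027,0,0,0],[0,0,0.0027,0,0,0],[0,0,0,0,0,0],[0,0,0,0,0,0]]},
)

```text
clock: 17.78
tcp_pos: [0.5442, -0.0034, 0.1198]
ee_rot: [3.138, 0.003, 2.066]
wrist_force: [-0.2, -0.5, 6.1]
finger_gap: 0.0623
grasp_force: 60.0
```

>>> creep_tool(
  ticks={"deltas": [[0,0,0.0027,0,0,0],[0,0,0.0013,0,0,0],[0,0,0,0,0,0],[0,0,0,0,0,0]]},
)

```text
clock: 18.12
tcp_pos: [0.5439, -0.0033, 0.117]
ee_rot: [3.139, 0.002, 2.066]
wrist_force: [-2.6, 0.0, 9.5]
finger_gap: 0.0624
grasp_force: 60.0
```

Converted, 0.002 m is 0.0027, 0.001 m is 0.0013.

>>> creep_tool(
  ticks={"deltas": [[0,0,0.0027,0,0,0],[0,0,0.0013,0,0,0],[0,0,0,0,0,0],[0,0,0,0,0,0]]},
)

```text
clock: 18.45
tcp_pos: [0.5432, -0.0028, 0.1135]
ee_rot: [3.14, 0.0, 2.066]
wrist_force: [-2.7, 2.3, 10.4]
finger_gap: 0.0622
grasp_force: 60.0
```

>>> creep_tool(
  ticks={"deltas": [[0,0,0.0027,0,0,0],[0,0,0,0,0,0],[0,0,0,0,0,0]]},
)

```text
clock: 18.7
tcp_pos: [0.5433, -0.0028, 0.1133]
ee_rot: [3.141, 0.0, 2.066]
wrist_force: [-11.2, 2.0, 25.1]
finger_gap: 0.0622
grasp_force: 60.0
```

The lid bottomed out at the seated height, with the force jumping to 25 N. I'll relax, release, lift and check.

Converted, -0.002 m is -0.0027.

>>> creep_tool(
  ticks={"deltas": [[0,0,-0.0027,0,0,0],[0,0,0,0,0,0],[0,0,0,0,0,0]]},
)

```text
clock: 18.95
tcp_pos: [0.5433, -0.003, 0.1135]
ee_rot: [3.14, 0.001, 2.066]
wrist_force: [-2.9, 0.9, 11.3]
finger_gap: 0.0625
grasp_force: 60.0
```

>>> creep_tool(
  ticks={"deltas": [[0,0,0,0,0,0],[0,0,0,0,0,0],[0,0,0,0,0,0]]},
  finger_gap=0.087,
)

```text
clock: 19.2
tcp_pos: [0.5425, -0.003, 0.1117]
ee_rot: [-3.142, 0.0, 2.066]
wrist_force: [-0.4, -0.2, -1.1]
finger_gap: 0.0753
grasp_force: 0.0
```

>>> creep_tool(
  ticks={"deltas": [[0,0,-0.0133,0,0,0],[-0.0133,0,-0.04,0,0,0],[-0.04,0,-0.0467,0,0,0],[-0.04,0,-0.0467,0,0,0],[-0.0267,0,-0.04,0,0,0],[-0.0267,0,0,0,0,0],[0,0,0,0,0,0],[0,0,0,0,0,0]]},
)

```text
clock: 19.87
tcp_pos: [0.5921, -0.0955, 0.2456]
ee_rot: [3.141, -0.0, 2.064]
wrist_force: [-0.1, 0.4, -0.0]
finger_gap: 0.0869
grasp_force: 0.0
```

Run:
```python
from m import *
im,c=grab('wrist','e1.png'); s,cs=grab('scene','e1s.png'); delta([.5425,-.0028,.124],np.deg2rad(118.4))
u=proj(c,[.5425,-.003,.056]).astype(int); x,y=max(0,u[0]-70),max(0,u[1]-80); print(u,x,y)
u2=proj(cs,[.5425,-.003,.056]).astype(int)
v=proj(cs,[.5536,-.28,.12]).astype(int)
f=lambda i:cv2.resize(i[:,:,::-1],(400,300),interpolation=2)
cv2.imwrite('pics/e1z.png',np.hstack([cv2.resize(im[y:y+180,x:x+140,::-1],(467,600),interpolation=2),np.vstack([cv2.resize(s[q[1]-40:q[1]+40,q[0]-40:q[0]+40,::-1],(300,300),interpolation=2) for q in (u2,v)])]))
```

```text
clock 19.9667 pos [ 0.5911 -0.094   0.244 ] rot [-3.1399 -0.0022  2.0658] d tool [0.1031 0.0008 0.1202] |d| 0.15838060394114062
rotvec [-0.0017 -0.0022 -0.0007] q6 [-0.2897  0.1972  1.6459  0.0004  1.3013 -0.7847]
[280  72] 210 0
```

View pics/e1z.png

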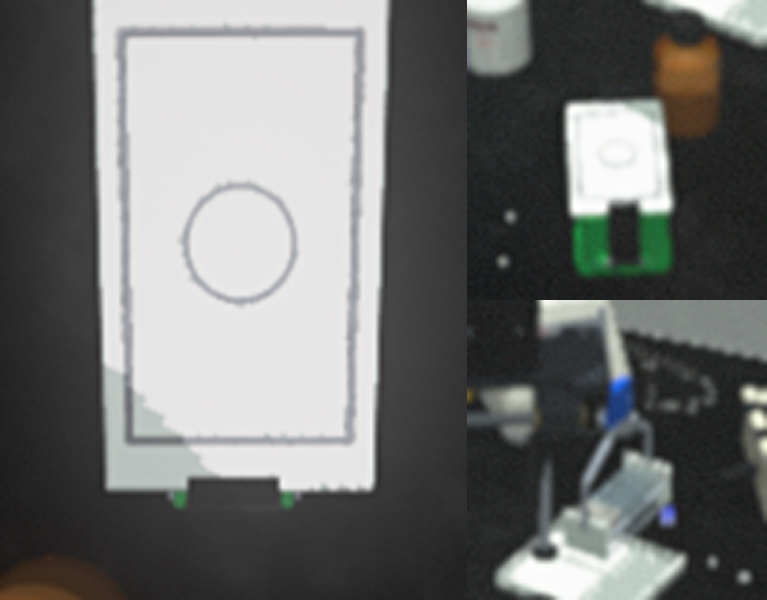

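The near catch at (235,490) lies over the lid's edge, and the far one (scene crop, (625,207)) appears to as well. The basket is still hanging. I'll confirm with one press at the lid's centre with closed fingers.

Converted, 0.035 m is 0.0467, 0.03 m is 0.04.

>>> creep_tool(
  ticks={"deltas": [[0.0267,0,0,0,0,0],[0.0467,0,0.0267,0,0,0],[0.0467,0,0.04,0,0,0],[0.0173,0,0.04,0,0,0],[0,0,0.0267,0,0,0],[0,0,0.0133,0,0,0],[0,0,0,0,0,0],[0,0,0,0,0,0]]},
  finger_gap=0,
  squeeze=10,
)

```text
clock: 20.63
tcp_pos: [0.5445, -0.0068, 0.1379]
ee_rot: [-3.141, -0.001, 2.066]
wrist_force: [0.2, 0.2, 0.6]
finger_gap: 0.0416
grasp_force: 0.0
```

>>> creep_tool(
  ticks={"deltas": [[0,0,0.004,0,0,0],[0,0,0.0027,0,0,0],[0,0,0,0,0,0],[0,0,0,0,0,0]]},
)

```text
clock: 20.97
tcp_pos: [0.5453, -0.0074, 0.1338]
ee_rot: [3.141, 0.001, 2.065]
wrist_force: [0.6, -0.0, 0.2]
finger_gap: 0.0147
grasp_force: 0.0
```

>>> creep_tool(
  ticks={"deltas": [[0,0,0.0027,0,0,0],[0,0,0,0,0,0],[0,0,0,0,0,0]]},
)

```text
clock: 21.22
tcp_pos: [0.5447, -0.0071, 0.1311]
ee_rot: [-3.142, -0.0, 2.066]
wrist_force: [0.7, 0.4, -1.2]
finger_gap: 0.0017
grasp_force: 0.0
```

Converted, 0.004 m is 0.0053, 0.003 m is 0.004.

>>> creep_tool(
  ticks={"deltas": [[0.0053,0,0.004,0,0,0],[0,0,0.0013,0,0,0],[0,0,0,0,0,0],[0,0,0,0,0,0]]},
)

```text
clock: 21.55
tcp_pos: [0.5426, -0.0034, 0.1269]
ee_rot: [-3.141, -0.0, 2.066]
wrist_force: [-0.0, -0.7, 0.7]
finger_gap: 0.0007
grasp_force: 0.0
```

>>> creep_tool(
  ticks={"deltas": [[0,0,0.0027,0,0,0],[0,0,0,0,0,0],[0,0,0,0,0,0]]},
)

```text
clock: 21.8
tcp_pos: [0.5432, -0.0035, 0.1261]
ee_rot: [3.141, 0.0, 2.066]
wrist_force: [-2.9, 0.3, 6.5]
finger_gap: 0.0004
grasp_force: 3.5
```

>>> creep_tool(
  ticks={"deltas": [[0,0,0.0013,0,0,0],[0,0,0,0,0,0],[0,0,0,0,0,0]]},
)

```text
clock: 22.05
tcp_pos: [0.5432, -0.0035, 0.1261]
ee_rot: [3.141, 0.0, 2.066]
wrist_force: [-5.7, 1.1, 13.9]
finger_gap: 0.0004
grasp_force: 7.3
```

The fingertips meet a hard stop at a TCP height of 0.126 m, so the lid top is at 56 mm and fully seated. I'll retreat clear and hand in.

Converted, -0.03 m is -0.04, -0.02 m is -0.0267.

>>> creep_tool(
  ticks={"deltas": [[0,0,-0.0067,0,0,0],[0,0,-0.0267,0,0,0],[0,0,-0.04,0,0,0],[0,0,-0.04,0,0,0],[0,0,-0.04,0,0,0],[0,0,-0.0267,0,0,0],[0,0,0,0,0,0],[0,0,0,0,0,0]]},
)

```text
clock: 22.72
tcp_pos: [0.5437, -0.0037, 0.2607]
ee_rot: [3.139, 0.002, 2.066]
wrist_force: [0.8, 0.7, -0.3]
finger_gap: 0.0008
grasp_force: 0.0
```

>>> creep_tool(
  ticks={"deltas": [[0,0,0,0,0,0],[0,0,0,0,0,0],[0,0,0,0,0,0],[0,0,0,0,0,0]]},
)

```text
clock: 23.05
tcp_pos: [0.5423, -0.0035, 0.2577]
ee_rot: [-3.14, -0.001, 2.066]
wrist_force: [0.3, 0.9, 0.1]
finger_gap: 0.0003
grasp_force: 0.0
```

```bash
python3 -c "
from cell import ctrl, viewer
print(ctrl.sign_off())"
```

```text
the job is handed in; nothing more can be done
None
```

The basket hangs on the hook and the lid is pressed down to its seated height on the dish with both catches apparently over it (the far one seen only in a coarse view); I handed the job in at about 23 s, and the hand-in returned no verdict.

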